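# Index the module to the inspection station and swing the sensor over it

## Task

Turn the four-spoke indexing wheel by pushing on a spoke with a fingertip until the spoke that carries the brown module points straight at the fixed pointer. Then, with the wheel left there, push the swinging sensor arm round until it rests against its stop pin with the sensor head over the module. The module rides in its nest: do not touch or lift it, and leave the other things lying around undisturbed.

Things in the scene. Friction and masses are not known exactly. Their poses are not given: they have to be found in the camera images.
- index_base: fixed grey base plate, 200 x 370 x 10 mm. Origin: on the work surface under the wheel's axis; +y points from that axis to the station, z up. A pointer block (24 mm square, top at z = 56 mm) stands at y = 176 mm, its wedge nose aimed at the hub, tip 152 mm from the axis. The sensor arm's pivot post stands at x = 75, y = 235 mm.
- wheel: aluminium wheel; origin on its vertical axis at table height. Turns either way without end, stays where left, friction 0.15 N m. Four spokes along its +x, +y, -x, -y: bars 10 mm wide, z = 51 to 65 mm, from the hub (radius 20 mm, nut top z = 74 mm) out to 96 mm. Each ends in an open nest 37 x 41 mm, rim z = 58 mm, centred 115 mm out; nibs reach 142 mm. The +x nest holds the module.
- hub (a point): point on the wheel's axis at the height of the spokes' tops, z = 65 mm
- loaded_nest (a point): centre of the floor (z = 44 mm) of the nest that holds the module, 115 mm from the wheel's axis
- station (a point): fixed point of the base 115 mm from the wheel's axis straight towards the pointer, z = 44 mm: where the loaded nest's centre must come
- module: brown potted converter module 26 x 30 x 27 mm standing loose on its pins in one nest of the wheel with 2 to 3 mm of play; origin at the centre of its underside, z = 44 mm; its top at z = 71 mm
- sensor_arm (a joint): angle of the swinging sensor arm in rad, growing anticlockwise seen from above: 0 = fully swung back against the park pin, 1.36 = against the stop pin (a hard stop), where the head is exactly over the station; starts between 0 and 0.4; stays where it is left, friction 0.12 N m
- pivot (a point): point on the vertical axis of the sensor arm at the height of the arm's top, z = 98 mm. The pivot's round cap reaches 14 mm out and up to z = 109 mm; stop and park pins (8 mm thick, top at z = 108 mm) stand 35 mm from the axis, one on either side of the swing.
- sensor_head (a point): centre of the lens under the sensor head, z = 80 mm, 141.5 mm from the pivot's axis. The head is a black upright barrel 28 mm across, z = 80 to 114 mm, at the arm's end. Between pivot and head the arm is a straight bar 12 mm wide, z = 88 to 98 mm.
- spare_module: bystander: a second module, the same, standing on the table to the right of the wheel; origin under its centre; to be left alone
- hex_key: bystander: black hex key 30 x 97 x 6 mm lying on the base plate beside the pointer block; to be left alone
- solder_reel: bystander: reel of solder 56 mm across, 37 mm high, on the table to the right; to be left alone
- multimeter: bystander: yellow hand multimeter 150 x 68 x 40 mm on the table to the right; to be left alone
- tape_roll: bystander: roll of tape 92 mm across, 19 mm high, lying on the table to the right; to be left alone

How it is judged:
On the way, in this order (a step that is already met when the one before it is completed fails the run):
1. the loaded spoke points at the pointer and rests there, the sensor arm still swung back (horizontal distance between loaded_nest and station below 0.01 m and angular speed of wheel below 0.1 rad/s and value of joint sensor_arm below 0.7 rad and horizontal distance between module and loaded_nest below 0.012 m and height (world z) of module below 0.055 m and angle between module's own z axis and vertical below 0.2 rad), for 0.2 s.
2. the sensor arm is swung against its stop, the loaded nest still at the station (horizontal distance between loaded_nest and station below 0.01 m and value of joint sensor_arm above 1.29 rad and horizontal distance between module and loaded_nest below 0.012 m and height (world z) of module below 0.055 m and angle between module's own z axis and vertical below 0.2 rad), for 0.2 s.
At the end, for the whole second after the job is handed in: the loaded nest's centre is within 10 mm of the station point (about 5 degrees of the wheel), the sensor arm is within 0.07 rad (4 degrees) of its stop, the module sits upright in its nest, all at rest (all of step 2 and angular speed of wheel below 0.1 rad/s and velocity of joint sensor_arm below 0.05 rad/s); the robot touches nothing.
It fails at once if the module is touched by the robot (over 1 N) (contact force between any of the fingers, the arm and module above 1 N).
It fails at once if the module is lifted or leaves its nest (height (world z) of module above 0.06 m or horizontal distance between module and loaded_nest above 0.015 m).
It fails at once if another thing is moved by more than 20 mm (distance of any of spare_module, hex_key, solder_reel, multimeter, tape_roll from where it was at the start of the episode above 0.02 m).
It also fails if it takes over 64 s, if anything falls off the work surface, if the arm or the gripper's body presses on something with over 40 N, if the wrist force passes 120 N, or if a joint passes its speed limit or range.

## Robot

A 7-joint arm with a two-finger parallel gripper is mounted at the origin on a cart in front of the work surface, level with it; the furniture and walls round the work are solid. World frame = base frame: x ahead of the robot, y to its left, z up, the work surface at z = 0. Lengths are in m, angles in rad, forces in N, time in s.
With the tool pointing down it reaches from about 0.35 to 0.9 m from the base axis. Payload 8.1 kg.
Tool frame: the origin (TCP) lies midway between the tips of the shut fingers; the grasp point (between the pads) lies arm.tcp_to_grasp behind it (arm.tcp_to_grasp is the distance from the TCP to the grasp point, in m); z points along the fingers, y is the line along which they close (so a half turn about z gives the same grasp; the last joint's range is limited). The gripper opens to 92 mm and grips with 3 to 60 N. Pads are 19 mm wide; open, the fingers measure 130 mm over their backs; the gripper's body (75 mm by 190 mm) begins 47 mm behind the grasp point.
Start: joints at [1.026, 0.434, 0.025, 1.573, -0.012, 1.134, -0.075], TCP at [0.267, -0.565, 0.227] pointing down, gripper open.
Joint ranges: [-2.62, 2.62], [-0.44, 2.09], [-1.27, 1.32], [0.08, 2.57], [-1.32, 4.46], [0.12, 2], [-2.74, 2.74]. Speed limits (rad/s): [2.22, 2.22, 3.01, 3.01, 3.14, 3.14, 3.14].

## Interface

Orientations are given as a rotation vector (axis times angle).
In Python, from cell import observe, get_image, arm gives the robot as it stands. The module is installed in compiled form; this text tells all that it offers.
- The arm moves only by the tool drive_tool, never from a script. Its argument "steps" is a list of rows, each a list of 5 numbers: the closure, from 0 (fully open) to 1 (shut), then the shift along the world's x, y, z in mm, then the turn about the world's z in rad. In form: [[hand, x, y, z, roll], ...]. A call has 1 to 20 rows; each row shifts and turns the commanded pose from where the row before left it; what a row does not reach is not made up. A row lasts 1/12 s, in which the tool goes at most 41.7 mm and 7.16 degrees, less where a joint would pass 70% of its speed; a pose out of reach is approached as far as the arm can. A call with a gripper value outside its range is refused whole. The fingers move at their own pace and stop on an object; "grip_force" is the grip in N (left out, the last holds). Time passes only in rows, so rows that do not move let the fingers close. It gives the time, the measured TCP pose, the force, the opening and the grip force at its end, in the units of the state.
- observe(): the state, without advancing time (a new reading comes with each control period).
- get_image(name): name is "scene" or "top" or "wrist"; returns a dict with "image" (400x640x3 uint8, red, green, blue), "vfov" (degrees; the focal length in pixels is half the picture's height over the tangent of half this angle, whatever the lens; pixels are square), "cx", "cy" (the principal point, pixels), "k1" (the pictures are not rectified: a ray, as slopes to the right and down, at radius r is drawn at 1 + k1 r^2 times it, then the intrinsics apply), "xyz" and "attitude" of the camera in the world. Camera axes: x right, y down, z forward; pixel columns grow to the right and rows downward; lengths in m; the calibration is good to about 2 mm. A picture is of the moment at which its call begins. There is no depth.
- arm.sign_off(): hands the job in; it is judged then, once.
The state is a dict: "clock": time; "joints": joint angles; "dq": joint speeds; "joint_efforts": joint torques, N m; "position": TCP position; "ee_rot": TCP orientation; "force": force on the tool from outside, world axes, zero at the start; "ft_torque": the same for the moment, N m; "width": opening from 0.0 (shut) to 1.0 (fully open); "gripper_force": force on a finger pad.
Only numpy, scipy, OpenCV 4.12 (cv2) and the standard library are available. Lean on these libraries where they do the work, as an engineer would, in place of code of your own. Each camera call takes 0.05 s, during which the arm holds its last target. There are 200 camera calls.

## Working session

There is one attempt and no reset: what is moved stays moved. The work goes in short steps, Python scripts to look and compute and a tool call to move; the robot and the scene stay as the last step left them, time stands still between calls to the robot, and variables do not carry over. Pictures are saved under pics/ and viewed, at most 10 in all, crops included, and the job is handed in when it is done.

Besides the shell and the picture viewer there is one more tool, called after "Call:" as name(argument=value, ...), one argument or row to a line, values as JSON. drive_tool: Moves the arm, as the interface text tells. Its arguments: {"type":"object","properties":{"steps":{"type":"array"},"grip_force":{"type":"number"}},"required":["steps"]}

```bash
mkdir -p pics; cat > h.py <<'E'
import numpy as np, cv2, pickle
from scipy.spatial.transform import Rotation as R
from cell import observe, get_image, arm
def K(c):
    h,w=c["image"].shape[:2]; f=h/2/np.tan(np.radians(c["vfov"])/2)
    return np.array([[f,0,c["cx"]],[0,f,c["cy"]],[0,0,1.]])
def rot(c):
    a=np.array(c["attitude"],float)
    return a if a.shape==(3,3) else R.from_rotvec(a).as_matrix()
def ray(c,uv,z):
    k=K(c); s=(np.atleast_2d(uv)-k[:2,2])/k[0,0]
    rd=np.linalg.norm(s,axis=1); r=rd.copy()
    for _ in range(30): r=rd/(1+c["k1"]*r*r)
    s=s*(r/np.maximum(rd,1e-9))[:,None]
    d=np.c_[s,np.ones(len(s))]@rot(c).T; o=np.array(c["xyz"])
    return o+d*((z-o[2])/d[:,2])[:,None]
def proj(c,p):
    q=(np.atleast_2d(p)-c["xyz"])@rot(c); s=q[:,:2]/q[:,2:]
    s=s*(1+c["k1"]*(s**2).sum(1))[:,None]; k=K(c); return s*k[0,0]+k[:2,2]
def snap(n,f):
    c=get_image(n); cv2.imwrite(f"pics/{f}.png",c["image"][:,:,::-1]); pickle.dump(c,open(f"{f}.pkl","wb")); return c
E
python3 - <<'E'
from h import *
for n in("scene","top"):
    c=snap(n,n+"0"); print({k:v for k,v in c.items() if k!="image"})
print(observe(), arm.tcp_to_grasp)
E
```

```text
{'vfov': 56.08111136777695, 'cx': 315.4194464185074, 'cy': 201.75425847941122, 'k1': -0.08185681960519314, 'xyz': array([-0.21119278,  0.67802282,  0.68968568]), 'attitude': array([-0.97446042,  2.2355594 , -1.26741142])}
{'vfov': 50.54499045571552, 'cx': 316.7398366557892, 'cy': 193.42360726192715, 'k1': 0.033873474810776696, 'xyz': array([0.40798173, 0.01786885, 1.3251952 ]), 'attitude': array([-2.15781088,  2.21537639, -0.10093746])}
{'clock': 0.1, 'joints': array([ 1.02636814,  0.43512044,  0.02497768,  1.57402423, -0.01158856,
        1.13401417, -0.07508613]), 'dq': array([ 4.90770037e-04, -1.16474960e-03,  1.55650329e-03, -2.42315919e-03,
       -1.98205878e-04, -2.96051476e-04,  1.91281382e-06]), 'joint_efforts': array([ 2.66288698e-03, -6.69121242e+01,  9.88070816e-01, -3.15143752e+01,
       -6.04524300e-02,  3.74777452e-02,  4.55322299e-05]), 'position': array([ 0.26698827, -0.56457992,  0.22603692]), 'ee_rot': array([-3.06394653e+00, -6.88011487e-01,  7.01966985e-04]), 'force': array([-0.64017429, -0.5398692 , -0.52300888]), 'ft_torque': array([-0.00338522, -0.020615  , -0.04623521]), 'gripper_force': 0.0, 'width': 0.9979663866677774} 0.0188
```

View pics/top0.png

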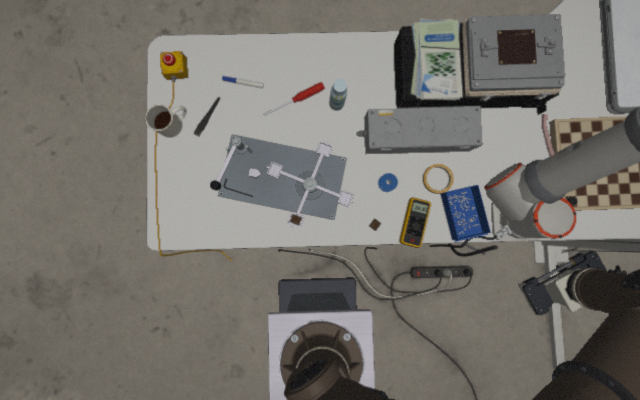

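View pics/scene0.png

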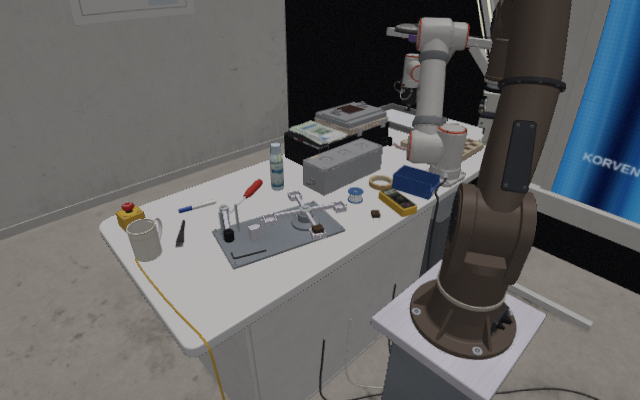

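The top view shows the hub at about (311,184), pointer block (254,173), pivot (238,146), sensor head (215,185), and the loaded nest with the module at (296,219). The scene view agrees. I'll zoom in for exact pixels.

```bash
python3 - <<'E'
from h import *
c=pickle.load(open("top0.pkl","rb")); im=c["image"]
cv2.imwrite("pics/crop0.png",cv2.resize(im[125:235,200:360],None,fx=5,fy=5,interpolation=cv2.INTER_CUBIC)[:,:,::-1])
hsv=cv2.cvtColor(im,cv2.COLOR_RGB2HSV)
def blobs(m,lo,hi):
    n,l,s,ce=cv2.connectedComponentsWithStats(m.astype(np.uint8)*255)
    return [(s[i,4],ce[i].round(1)) for i in range(1,n) if lo<s[i,4]<hi and 200<ce[i][0]<400 and 120<ce[i][1]<240]
print("brown",blobs((hsv[...,0]<20)&(hsv[...,1]>100)&(hsv[...,2]<140),15,400))
print("dark",blobs(im.max(2)<45,15,400))
print("white",blobs(im.min(2)>190,15,2000))
def P(u,z): return ray(c,u,z)[0]
hub=P((311,184),.074);piv=P((238.5,146),.109);blk=P((254,173),.056);print(hub,piv,blk,P((296,218.5),.071),P((215,185),.114))
for p in(piv,blk): d=p-hub;print(np.hypot(*d[:2]),np.degrees(np.arctan2(d[1],d[0])))
E
```

```text
brown [(np.int32(33), array([295.4, 219. ])), (np.int32(38), array([374.7, 224.1]))]
dark [(np.int32(19), array([202.9, 123.4])), (np.int32(62), array([215.4, 185. ]))]
white []
[0.53610522 0.0169943  0.074     ] [0.6483878  0.22398085 0.109     ] [0.57557751 0.18759613 0.056     ] [0.43515528 0.06391335 0.071     ] [0.5361097  0.29145167 0.114     ]
0.23547995436870195 61.52179938065704
0.17510866102356676 76.97266134858751
```

View pics/crop0.png

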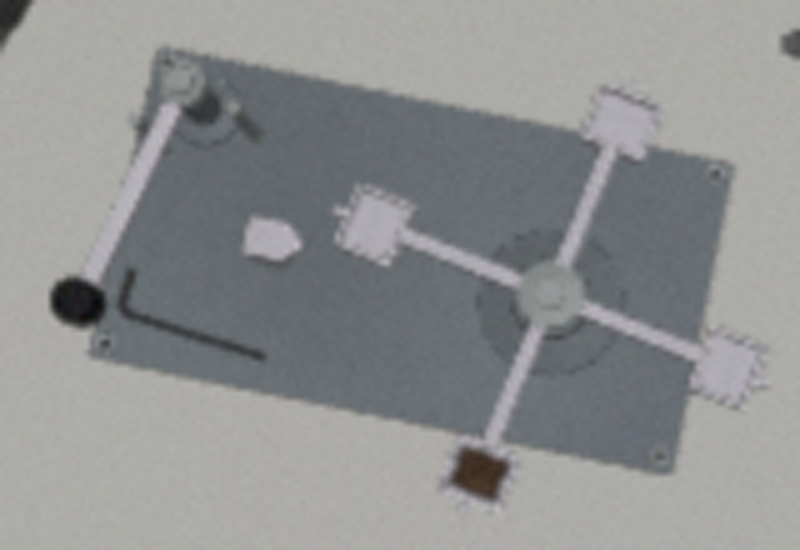

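The zoom shows the hub nut at crop (550,292), pivot cap (183,82), block (265,239), head (78,302), module (481,472), and empty nests at (373,226), (729,370), (621,123).

```bash
cat >> h.py <<'E'
def crop2(u): return (np.array(u)+.5)/5-.5+[200,125]
E
python3 - <<'E'
from h import *
c=pickle.load(open("top0.pkl","rb"))
def P(u,z): return ray(c,crop2(u),z)[0]
hub=P((550,292),.074);n1=P((373,226),.050);n2=P((729,370),.050)
piv=P((183,82),.109);blk=P((262,239),.056);tip=P((302,241),.056);mod=P((481,472),.071);hd=P((78,302),.114)
print(hub,(n1+n2)/2,piv,blk,mod,hd)
A=lambda d:(np.hypot(*d[:2]).round(4),np.degrees(np.arctan2(d[1],d[0])).round(2))
h=hub.copy();h[:2]=(hub[:2]+(n1+n2)[:2]/2)/2
print("piv",A(piv-h),"expect",.2467,"base+y =",A(piv-h)[1]+np.degrees(np.arctan2(75,235)))
print("blk",A(blk-h),"tip",A(tip-h),"mod",A(mod-h),"n1",A(n1-h),"n2",A(n2-h),"head-piv",A(hd-piv))
# plate long edges z=.01
for a,b in(((165,48),(733,162)),((92,354),(672,472))): print("edge",A(P(a,.01)-P(b,.01)))
E
```

```text
[0.53919349 0.02107141 0.074     ] [0.53811447 0.02078599 0.05      ] [0.66319244 0.23041512 0.109     ] [0.57754452 0.19356658 0.056     ] [0.43369721 0.06453693 0.071     ] [0.53609532 0.29088373 0.114     ]
piv (np.float64(0.2437), np.float64(59.27)) expect 0.2467 base+y = 76.9704277886672
blk (np.float64(0.177), np.float64(77.3)) tip (np.float64(0.1532), np.float64(75.99)) mod (np.float64(0.1137), np.float64(157.44)) n1 (np.float64(0.1158), np.float64(66.63)) n2 (np.float64(0.1165), np.float64(-113.8)) head-piv (np.float64(0.1407), np.float64(154.56))
edge (np.float64(0.3634), np.float64(77.14))
edge (np.float64(0.3669), np.float64(76.98))
```

Base +y lies at 77.0° and the hub is at (0.539, 0.021). The loaded spoke is at about 156.6°, so the wheel needs roughly -80°. The sensor arm is at about 0.15 rad. I'll push the spoke at 66.6° clockwise with the shut fingers.

Call:
drive_tool(
  steps=[
    [1,6,29,0,0.05],
    [1,6,29,0,0.05],
    [1,6,29,0,0.05],
    [1,6,29,0,0.05],
    [1,6,29,0,0.05],
    [1,6,29,0,0.05],
    [1,6,29,0,0.05],
    [1,6,29,0,0.05],
    [1,6,29,0,0.05],
    [1,6,29,0,0.05],
    [1,6,29,0,0.05],
    [1,6,29,0,0.05],
    [1,6,29,0,0.05],
    [1,6,29,0,0.05],
    [1,0,0,0,0],
  ],
  grip_force=20,
)

```text
clock: 1.35
position: [0.352, -0.154, 0.2268]
ee_rot: [-2.635, -1.709, -0.002]
force: [0.4, 0.2, -0.6]
width: 0.008
gripper_force: 0.0
```

Call:
drive_tool(
  steps=[
    [1,17,23,0,0],
    [1,17,23,0,0],
    [1,17,23,0,0],
    [1,17,23,0,0],
    [1,17,23,0,0],
    [1,17,23,0,0],
    [1,17,23,0,0],
    [1,17,23,0,0],
    [1,17,23,0,0],
    [1,16,25,0,0],
    [1,0,0,-30,0],
    [1,0,0,-30,0],
    [1,0,0,-26,0],
    [1,0,0,0,0],
  ],
)

```text
clock: 2.52
position: [0.5171, 0.0716, 0.1359]
ee_rot: [-2.641, -1.696, 0.012]
force: [-0.6, -0.6, -0.1]
width: 0.005
gripper_force: 0.0
```

```bash
python3 - <<'E'
from h import *
snap("wrist","w1");snap("top","top1");o=observe();print(o["position"],o["ee_rot"],o["joints"])
a=cv2.imread("pics/w1.png");b=cv2.imread("pics/top1.png")[100:260,180:436]
cv2.imwrite("pics/v1.png",cv2.resize(np.vstack([a,cv2.resize(b,(640,400))]),(480,600)))
E
```

```text
[0.51974294 0.07262062 0.14049888] [-2.64287064 -1.69678296  0.00306725] [ 0.12996616  0.41728774 -0.48935283  1.8894638   0.24588161  0.89625143
 -0.90829691]
```

View pics/v1.png

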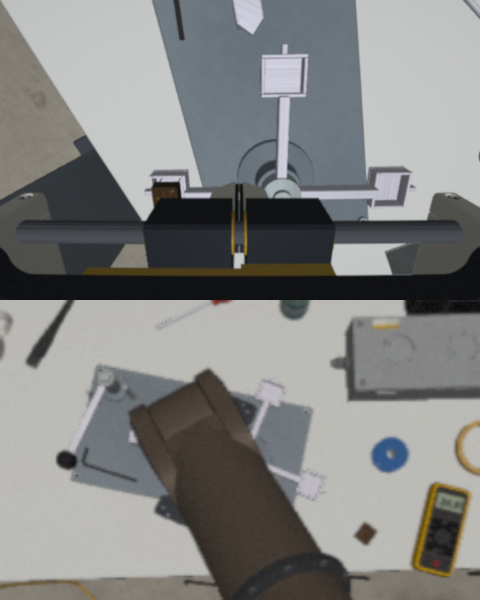

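The wrist view shows the module to the left of the fingers at (168,190), the target spoke running up the picture at column 283, and the finger between the two as planned. Next I'll lower and work out the arc.

Call:
drive_tool(
  steps=[
    [1,10,22,0,0],
    [1,0,0,-20,0],
    [1,0,0,-20,0],
    [1,0,0,-20,0],
    [1,0,0,-20,0],
    [1,0,0,-10,0],
    [1,0,0,0,0],
    [1,0,0,0,0],
  ],
)

```text
clock: 3.28
position: [0.531, 0.0951, 0.0519]
ee_rot: [2.643, 1.697, 0.002]
force: [0.4, 1.3, -0.8]
width: 0.003
gripper_force: 0.0
```

```bash
python3 - <<'E'
from h import *
o=observe();p=o["position"];print(p,o["force"])
H=np.array([.5387,.0209]);a,q=.065,.024
def pt(t,q=q):
    t=np.radians(t);return H+[a*np.cos(t)-q*np.sin(t),a*np.sin(t)+q*np.cos(t)]
print(np.array(R.from_rotvec(o["ee_rot"]).as_matrix())[:,1])
prev=p[:2]
for t in [66.6]+list(66.6-4*np.arange(1,19)):
    x=pt(t);print(round(t,1),((x-prev)*1000).round(1));prev=x
E
```

```text
[0.53102179 0.0950699  0.05192476] [ 0.35198644  1.30458476 -0.83383992]
[ 0.90921843 -0.41631827  0.00097222]
66.6 [11.5 -5. ]
62.6 [ 4.8 -0.4]
58.6 [ 4.8 -0.8]
54.6 [ 4.7 -1.1]
50.6 [ 4.6 -1.4]
46.6 [ 4.5 -1.7]
42.6 [ 4.4 -2.1]
38.6 [ 4.2 -2.4]
34.6 [ 4.  -2.6]
30.6 [ 3.9 -2.9]
26.6 [ 3.6 -3.2]
22.6 [ 3.4 -3.4]
18.6 [ 3.2 -3.7]
14.6 [ 2.9 -3.9]
10.6 [ 2.6 -4.1]
6.6 [ 2.3 -4.2]
2.6 [ 2.  -4.4]
-1.4 [ 1.7 -4.5]
-5.4 [ 1.4 -4.6]
```

Call:
drive_tool(
  steps=[
    [1,4,-2,0,0],
    [1,4,-2,0,0],
    [1,3.5,-1,0,0],
    [1,4.8,-0.4,0,-0.07],
    [1,4.8,-0.8,0,-0.07],
    [1,4.7,-1.1,0,-0.07],
    [1,4.6,-1.4,0,-0.07],
    [1,4.5,-1.7,0,-0.07],
    [1,4.4,-2.1,0,-0.07],
    [1,4.2,-2.4,0,-0.07],
    [1,4,-2.6,0,-0.07],
    [1,3.9,-2.9,0,-0.07],
    [1,0,0,0,0],
    [1,0,0,0,0],
  ],
)

```text
clock: 4.45
position: [0.5822, 0.0744, 0.0512]
ee_rot: [3.038, 0.798, 0.001]
force: [-0.3, 0.0, -0.3]
width: 0.004
gripper_force: 0.0
```

```bash
python3 - <<'E'
from h import *
snap("wrist","w2");snap("top","top2");snap("scene","s2");o=observe();print(o["position"],o["force"])
a=cv2.imread("pics/w2.png");b=cv2.imread("pics/s2.png")[140:300,200:360]
cv2.imwrite("pics/v2.png",np.hstack([cv2.resize(a,(400,250)),cv2.resize(b,(400,400))[75:325]]))
E
```

```text
[0.58156872 0.07457991 0.05086521] [ 0.3383833  -0.25749245 -0.23561465]
```

View pics/v2.png

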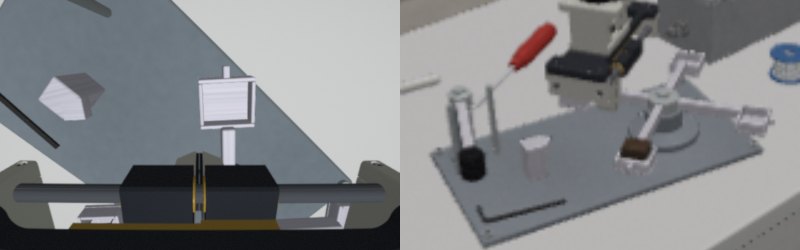

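The views show the wheel turning as intended: the module is partway to the pointer (scene crop at (635,148)) and still seated. I'll continue.

Call:
drive_tool(
  steps=[
    [1,3.6,-3.2,0,-0.07],
    [1,3.4,-3.4,0,-0.07],
    [1,3.2,-3.7,0,-0.07],
    [1,2.9,-3.9,0,-0.07],
    [1,2.6,-4.1,0,-0.07],
    [1,2.3,-4.2,0,-0.07],
    [1,2,-4.4,0,-0.07],
    [1,0.9,-2.2,0,-0.035],
    [1,0,0,0,0],
    [1,0,0,0,0],
  ],
)

```text
clock: 5.43
position: [0.6024, 0.0454, 0.0508]
ee_rot: [3.141, -0.017, -0.0]
force: [-0.4, 0.4, 0.8]
width: 0.011
gripper_force: 0.0
```

```bash
cat > m.py <<'E'
from h import *
import sys
o=observe();print(o["position"],o["force"],o["clock"]);H=np.array([.5387,.0209])
for n in("scene","top"):
    c=snap(n,n[0]+sys.argv[1]); hsv=cv2.cvtColor(c["image"],cv2.COLOR_RGB2HSV)
    m=((hsv[...,0]<20)&(hsv[...,1]>90)&(hsv[...,2]<140)).astype(np.uint8)
    k,l,s,ce=cv2.connectedComponentsWithStats(m)
    for i in range(1,k):
        if s[i,4]>14:
            z=.071 if n=="top" else .062
            p=ray(c,ce[i],z)[0][:2]; d=p-H
            if np.hypot(*d)<.2: print(n,s[i,4],ce[i].round(1),p.round(4),"r",np.hypot(*d).round(4),"ang",np.degrees(np.arctan2(d[1],d[0])).round(2))
E
python3 m.py 3
```

```text
[0.60235101 0.04544677 0.05075929] [-0.40694472  0.43329221  0.83660363] 5.4333
scene 36 [276.4 222.6] [0.5433 0.1308] r 0.11 ang 87.61
top 49 [271.3 185.8] [0.534  0.1348] r 0.114 ang 92.36
```

Call:
drive_tool(
  steps=[
    [1,1.8,-4.4,0,-0.07],
    [1,1.5,-4.6,0,-0.07],
    [1,1.2,-4.7,0,-0.07],
    [1,0,0,0,0],
    [1,0,0,0,0],
  ],
)

```text
clock: 5.95
position: [0.6068, 0.0316, 0.0507]
ee_rot: [3.122, -0.346, -0.0]
force: [0.2, 0.5, 0.2]
width: 0.008
gripper_force: 0.0
```

```bash
python3 m.py 4; python3 - <<'E'
import cv2
b=cv2.imread("pics/t4.png")[125:235,200:360]
cv2.imwrite("pics/v4.png",cv2.resize(b,None,fx=5,fy=5,interpolation=cv2.INTER_CUBIC))
E
```

```text
[0.6068078  0.03158722 0.05066845] [0.19401747 0.54732223 0.15737963] 5.95
scene 31 [272.1 218.8] [0.5682 0.128 ] r 0.1111 ang 74.62
top 47 [271.6 177.6] [0.5585 0.1337] r 0.1145 ang 80.03
```

View pics/v4.png

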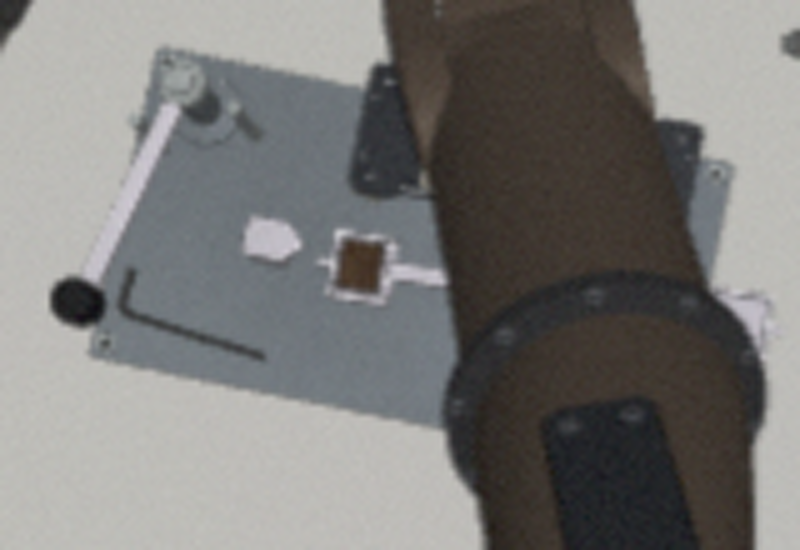

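The module is at crop (361,265) with the loaded spoke at about 80°, so roughly 3° remain.

Call:
drive_tool(
  steps=[
    [1,0.4,-1.8,0,-0.025],
    [1,0.3,-1.8,0,-0.025],
    [1,0,0,0,0],
    [1,0,0,0,0],
  ],
)

```text
clock: 6.38
position: [0.6076, 0.0283, 0.0507]
ee_rot: [3.112, -0.427, -0.0]
force: [-0.9, 1.5, 0.1]
width: 0.005
gripper_force: 0.6
```

```bash
python3 m.py 5
```

```text
[0.60758618 0.02831275 0.05069879] [-0.85020892  1.54235565  0.09067192] 6.3833
scene 31 [271.5 218.2] [0.572  0.1273] r 0.1115 ang 72.6
top 47 [271.8 176.4] [0.5622 0.1329] r 0.1144 ang 78.14
```

The nest is aligned within about 1°. I'll retreat, rise and travel behind the sensor arm.

Call:
drive_tool(
  steps=[
    [1,2,9,0,0],
    [1,2,9,0,0],
    [1,0,0,30,0],
    [1,0,0,30,0],
    [1,0,0,30,0],
    [1,0,0,30,0],
    [1,0,0,30,0],
    [1,-1.2,26,0,-0.015],
    [1,-1.2,26,0,-0.015],
    [1,-1.2,26,0,-0.015],
    [1,-1.2,26,0,-0.015],
    [1,-1.2,26,0,-0.015],
    [1,-1.2,26,0,-0.015],
    [1,-1.2,26,0,-0.015],
    [1,-1.2,26,0,-0.015],
    [1,-1.2,26,0,-0.015],
    [1,-1.2,26,0,-0.015],
    [1,0,0,0,0],
    [1,0,0,0,0],
  ],
)

```text
clock: 8.07
position: [0.5986, 0.3096, 0.2004]
ee_rot: [-3.072, 0.653, 0.001]
force: [-0.1, -0.4, 0.1]
width: 0.007
gripper_force: 0.0
```

```bash
python3 m.py 6; python3 - <<'E'
from h import *
snap("wrist","w6");a=cv2.imread("pics/w6.png");b=cv2.imread("pics/t6.png")[125:235,200:360]
cv2.imwrite("pics/v6.png",np.hstack([cv2.resize(a,(400,250)),cv2.resize(b,(400,275))[:250]]))
E
```

```text
[0.59855729 0.3095758  0.20042866] [-0.06503628 -0.41524366  0.13213162] 8.0667
scene 29 [271.6 218.1] [0.5721 0.1269] r 0.1111 ang 72.52
top 46 [271.9 176. ] [0.5633 0.1327] r 0.1144 ang 77.59
```

View pics/v6.png

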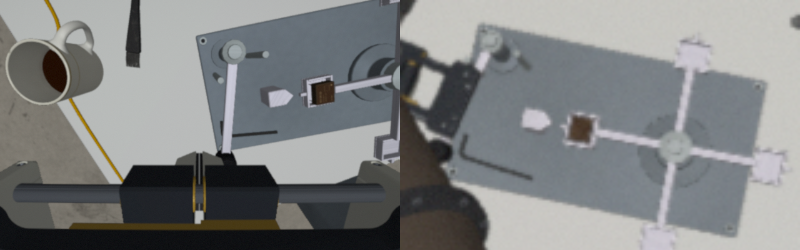

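The wheel is aligned at 77.6°. In the wrist view the sensor bar is to the right of the fingers, and the mug is clear on the left. I'll descend and work out the sweep.

Call:
drive_tool(
  steps=[
    [1,0,0,-25,0],
    [1,0,0,-25,0],
    [1,0,0,-25,0],
    [1,0,0,-25,0],
    [1,0,0,-15,0],
    [1,0,0,0,0],
    [1,0,0,0,0],
  ],
)

```text
clock: 8.8
position: [0.5998, 0.3049, 0.0855]
ee_rot: [3.07, -0.662, -0.001]
force: [0.7, -0.7, -0.0]
width: 0.008
gripper_force: 0.0
```

```bash
python3 - <<'E'
from h import *
o=observe();prev=o["position"][:2];print(o["position"],o["force"])
P=np.array([.6647,.2330]);a,p=.09,-.025
for b in [155.8]+list(155.8+4*np.arange(1,19)):
    t=np.radians(b);x=P+[a*np.cos(t)-p*np.sin(t),a*np.sin(t)+p*np.cos(t)]
    print(round(b,1),((x-prev)*1000).round(1),x.round(4));prev=x
E
```

```text
[0.59979297 0.30489333 0.0855253 ] [ 0.65790626 -0.65894628 -0.04985662]
155.8 [ -6.9 -12.2] [0.5929 0.2927]
159.8 [-4.  -5.2] [0.5889 0.2875]
163.8 [-3.6 -5.4] [0.5852 0.2821]
167.8 [-3.2 -5.7] [0.582  0.2765]
171.8 [-2.8 -5.9] [0.5792 0.2706]
175.8 [-2.4 -6.1] [0.5768 0.2645]
179.8 [-2.  -6.2] [0.5748 0.2583]
183.8 [-1.5 -6.3] [0.5732 0.252 ]
187.8 [-1.1 -6.4] [0.5721 0.2456]
191.8 [-0.7 -6.5] [0.5715 0.2391]
195.8 [-0.2 -6.5] [0.5713 0.2326]
199.8 [ 0.3 -6.5] [0.5716 0.226 ]
203.8 [ 0.7 -6.5] [0.5723 0.2196]
207.8 [ 1.2 -6.4] [0.5734 0.2131]
211.8 [ 1.6 -6.3] [0.575  0.2068]
215.8 [ 2.  -6.2] [0.5771 0.2006]
219.8 [ 2.5 -6. ] [0.5796 0.1946]
223.8 [ 2.9 -5.8] [0.5824 0.1888]
227.8 [ 3.3 -5.6] [0.5857 0.1831]
```

Call:
drive_tool(
  steps=[
    [1,-3.5,-6,-2,0],
    [1,-3.4,-6.2,0,0],
    [1,-4,-5.2,0,0.07],
    [1,-3.6,-5.4,0,0.07],
    [1,-3.2,-5.7,0,0.07],
    [1,-2.8,-5.9,0,0.07],
    [1,-2.4,-6.1,0,0.07],
    [1,-2,-6.2,0,0.07],
    [1,-1.5,-6.3,0,0.07],
    [1,-1.1,-6.4,0,0.07],
    [1,-0.7,-6.5,0,0.07],
    [1,-0.2,-6.5,0,0.07],
    [1,0.3,-6.5,0,0.07],
    [1,0.7,-6.5,0,0.07],
    [1,1.2,-6.4,0,0.07],
    [1,1.6,-6.3,0,0.07],
    [1,0,0,0,0],
    [1,0,0,0,0],
  ],
)

```text
clock: 10.3
position: [0.5757, 0.2072, 0.0848]
ee_rot: [3.022, 0.858, 0.003]
force: [-0.2, 0.4, 1.3]
width: 0.004
gripper_force: 0.0
```

```bash
python3 m.py 7; python3 - <<'E'
from h import *
snap("wrist","w7");a=cv2.imread("pics/w7.png");b=cv2.imread("pics/s7.png")[140:300,200:360]
cv2.imwrite("pics/v7.png",np.hstack([cv2.resize(a,(400,250)),cv2.resize(b,(400,400))[75:325]]))
E
```

```text
[0.57570925 0.20723485 0.08481821] [-0.15924453  0.44678504  1.28067765] 10.3
top 46 [271.8 176.1] [0.563 0.133] r 0.1147 ang 77.75
```

View pics/v7.png

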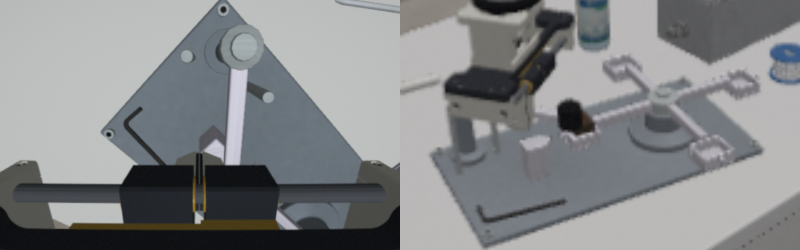

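The sensor bar is following the fingers and the head is nearing the module; the stop pin is just to the right of the bar at wrist (258,92). I'll finish the swing in small steps.

Call:
drive_tool(
  steps=[
    [1,1,-3.1,0,0.035],
    [1,1,-3.1,0,0.035],
    [1,1.2,-3,0,0.035],
    [1,1.3,-3,0,0.035],
    [1,1.4,-2.9,0,0.035],
    [1,1.5,-2.9,0,0.035],
    [1,0,0,0,0],
    [1,0,0,0,0],
  ],
)

```text
clock: 11.12
position: [0.5826, 0.1904, 0.0838]
ee_rot: [-2.915, -1.173, -0.001]
force: [-0.7, 0.5, 0.1]
width: 0.002
gripper_force: 0.0
```

Call:
drive_tool(
  steps=[
    [1,1.3,-1.7,0,0.02],
    [1,1.4,-1.6,0,0.02],
    [1,0,0,0,0],
    [1,0,0,0,0],
  ],
)

```text
clock: 11.45
position: [0.5853, 0.1867, 0.0837]
ee_rot: [2.89, 1.232, 0.0]
force: [0.0, 0.1, 0.0]
width: 0.007
gripper_force: 0.1
```

Call:
drive_tool(
  steps=[
    [1,1.2,-1.2,0,0],
    [1,1.2,-1.2,0,0],
    [1,0,0,0,0],
    [1,0,0,0,0],
  ],
)

```text
clock: 11.78
position: [0.5864, 0.1855, 0.0836]
ee_rot: [-2.888, -1.234, 0.002]
force: [-4.8, 2.4, 1.4]
width: 0.005
gripper_force: 2.8
```

```bash
python3 m.py 8; python3 - <<'E'
from h import *
snap("wrist","w8");a=cv2.imread("pics/w8.png");b=cv2.imread("pics/t8.png")[125:235,200:360]
cv2.imwrite("pics/v8.png",np.hstack([cv2.resize(a,(400,250)),cv2.resize(b,(400,275))[:250]]))
E
```

```text
[0.58639727 0.18550779 0.08362132] [-4.8478948   2.43386223  1.4361543 ] 11.7833
scene 32 [271.7 218.2] [0.5719 0.1268] r 0.111 ang 72.6
```

View pics/v8.png

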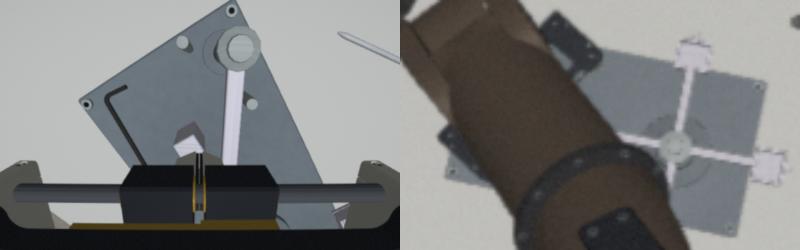

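Force rose to 5.4 N, against about 1.3 N of pivot friction, and the bar lies against the stop pin. I'll retreat and check.

Call:
drive_tool(
  steps=[
    [1,-4,4,0,0],
    [1,-8,8,0,0],
    [1,-8,8,0,0],
    [1,0,0,25,0],
    [1,0,0,30,0],
    [1,0,0,30,0],
    [1,0,0,30,0],
    [1,-15,25,0,0],
    [1,-20,25,0,0],
    [1,-20,25,0,0],
    [1,-20,25,0,0],
    [1,-20,25,0,0],
    [1,0,0,0,0],
    [1,0,0,0,0],
  ],
)

```text
clock: 13.1
position: [0.4701, 0.3321, 0.1991]
ee_rot: [-2.885, -1.241, -0.001]
force: [-0.6, -1.0, -0.4]
width: 0.005
gripper_force: 0.0
```

```bash
python3 m.py 9; python3 - <<'E'
from h import *
a=cv2.imread("pics/s9.png")[140:300,200:360];b=cv2.imread("pics/t9.png")[125:235,200:360]
cv2.imwrite("pics/v9.png",np.hstack([cv2.resize(a,(400,400)),cv2.resize(b,(400,275))[:275].repeat(1,0) if 0 else cv2.copyMakeBorder(cv2.resize(b,(400,275)),0,125,0,0,0)]))
c=pickle.load(open("t9.pkl","rb"));im=c["image"]
n,l,s,ce=cv2.connectedComponentsWithStats((im.max(2)<45).astype(np.uint8))
P=np.array([.6647,.233])
for i in range(1,n):
    p=ray(c,ce[i],.114)[0][:2];d=p-P
    if 30<s[i,4]<150 and np.hypot(*d)<.2: print(s[i,4],p,np.hypot(*d),np.degrees(np.arctan2(d[1],d[0]))%360)
E
```

```text
[0.4701094  0.33212877 0.19910948] [-0.59124098 -1.03713145 -0.3589329 ] 13.1
scene 26 [270.8 217.6] [0.576  0.1269] r 0.1124 ang 70.6
54 [0.56101461 0.13070576] 0.1456529139979115 224.6130388214569
```

View pics/v9.png

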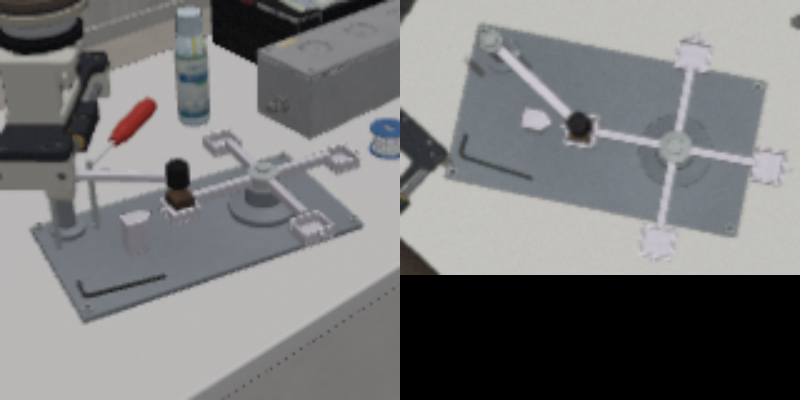

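The head sits over the module with the arm at 224.6° (stop at 225°), the wheel is on the pointer, nothing else looks moved, and the gripper is clear.

```bash
python3 -c "
from cell import arm
print(arm.sign_off())"
```

```text
the job is handed in; nothing more can be done
None
```

Job handed in at about 13 s: the loaded spoke points at the pointer to within about 1° and the sensor arm rests against its stop with the head over the module; the sign-off returned no verdict.

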